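# Switch the packing bay over to the empty tray

### The arm

A 6-joint arm with a two-finger parallel gripper is mounted at the origin on the work surface. World frame = base frame: x ahead of the robot, y to its left, z up, the work surface at z = 0. Lengths are in mm, angles in rad, forces in N, time in s.
With the tool pointing down it reaches from about 300 to 775 mm from the base axis. Payload 14.6 kg.
Tool frame: the origin (TCP) lies midway between the tips of the shut fingers; the grasp point (between the pads) lies 19 mm behind it (manip.hold_point_z is the distance from the TCP to the grasp point, in mm); z points along the fingers, y is the direction in which the jaws open and shut (so a half turn about z gives the same grasp; the last joint's range is limited). The gripper opens to 94 mm and grips with 3 to 60 N. Pads are 16 mm wide; open, the fingers measure 119 mm over their backs; the gripper's body (75 mm by 177 mm) begins 78 mm behind the grasp point.
Start: joints at [-1.352, 0.3, 1.521, -0, 1.321, -0.067], TCP at [155.052, -527.682, 176.846] pointing down, gripper open.
Joint ranges: [-3.03, 3.03], [-0.79, 2.21], [0.23, 2.52], [-1.04, 4.18], [0, 3.07], [-2.55, 2.55]. Speed limits (rad/s): [2.22, 2.22, 2.57, 3.14, 3.14, 3.14].

### API

Orientations are given as [roll, pitch, yaw] about the fixed x, y, z axes, in that order (R = Rz(yaw) Ry(pitch) Rx(roll)).
In Python, from cell import manip gives the robot as it stands.
- The arm moves only by the shell command python3 -m crank 'ROWS' [OPENING] [FORCE]. ROWS is JSON, a list of rows, each an object with "offset": the shift along the world's x, y, z in m, a list of three; "spin": the turn about the world's z in degrees. In form: [{"offset": [dx, dy, dz], "spin": spin}, ...]. A call has exactly 8 rows; each row is the pose to reach, as a shift and turn from the pose measured when the call began; what a row does not reach only later rows make up. A row lasts 1/12 s, in which the tool goes at most 41.7 mm and 7.16 degrees, less where a joint would pass 70% of its speed; a pose out of reach is approached as far as the arm can. A call with a gripper value outside its range is refused whole. OPENING is the opening, from 0 (shut) to 1 (fully open), set as the call begins (- or left out, the last holds). The fingers move at their own pace and stop on an object; FORCE is the grip in N (left out, the last holds). Time passes only in rows, so rows that repeat a pose let the fingers close, or fill a call up. It gives the time, the measured TCP pose, the force and the opening at its end, in the units of the state.
- manip.read_state(): the state, without advancing time (a new reading comes with each control period).
- manip.camera(name): name is "side" or "top" or "wrist"; returns a dict with "pixels" (420x560x3 uint8, red, green, blue), "fx", "fy", "cx", "cy" (pixels), "k1" (the pictures are not rectified: a ray, as slopes to the right and down, at radius r is drawn at 1 + k1 r^2 times it, then the intrinsics apply), "extrinsics" (4x4, takes a point from world to camera coordinates); the wrist camera has in their place "hand_eye" (4x4, takes a point from camera to tool coordinates, whose origin is the TCP and whose axes are the flange's). Camera axes: x right, y down, z forward; pixel columns grow to the right and rows downward; lengths in mm; the calibration is good to about 2 mm. A picture is of the moment at which its call begins: read the wrist's pose just before it. There is no depth.
- manip.sign_off(): hands the job in, once; it reports no verdict.
Trained networks look in a picture, given as the dict that the camera call returned (one of the last four; its "shot" number tells which), for a name from the list of things; names that differ only in an ending like _2 or _b are one class to them, and where a whole thing is asked for, a point or a joint stands for the part that bears it (a point fixed in the world has none). Each returns a list of dicts, best first, with "conf" (0 to 1); they miss things now and then, are a little off and sometimes report something else, mostly with a low value. They report only what shows in the picture. A call takes as long as a camera call.
- manip.search_frame(picture, name): "location" ([x, y, z] in mm, in world coordinates, good to about 4 mm: the middle of the surface that is visible of it).
- manip.masks_of(picture, name): "mask" (420x560 bool, what is visible of it).
The state is a dict: "clock": time; "joints": joint angles; "qd": joint speeds; "effort": joint torques, N m; "eef_pos": TCP position; "eef_rot": TCP orientation; "wrist_force": force on the tool from outside, world axes, zero at the start; "moment": the same for the moment, N m; "finger_gap": finger opening in mm.
Only numpy, scipy, OpenCV 4.12 (cv2) and the standard library are available. Lean on these libraries where they do the work, as an engineer would, in place of code of your own. Each camera call takes 0.05 s, during which the arm holds its last target. There are 200 camera calls.

### The job

At the checkout's packing bay, push the swinging diverter arm with a fingertip fully over against the side wall of the lane whose cardboard tray already holds goods, so that this lane is shut off and the lane with the empty tray is open to the belt. Then press the round button at the end of the bay all the way down to signal that the bay is ready, and let go. Push the arm steadily from one side, neither pinching nor slamming it, and leave the trays and all the goods standing where they are.

Things in the scene. Friction and masses are not known exactly. Their poses are not given: they have to be found in the camera images.
- bay: Packing bay, a fixed open steel trough. Origin on the counter under the diverter's pivot; y runs along the bay to the belt, x across it, away from the robot (bay turned up to 0.25 rad), z up. Floor 4 mm above the counter; inside x = -145 to 145 mm, y = -250 to 280 mm. Side walls at x = +-150 and end wall at y = -255, 10 mm thick, up to 63 mm high.
- fin (a point): Middle of the top edge of the fixed steel fin, 64 mm above the counter, that parts the bay into two lanes, one cardboard tray in each. 10 mm thick, on the bay's x = 0, from y = -250 to -25 mm.
- diverter (a joint): Angle (rad) of the diverter arm about its upright pivot. 0: along the bay's +y; positive swings the tip to the bay's +x wall, negative to the -x wall. At +-0.68 it is at its stop, tip against that wall. Starts within 0.4 of the middle. Stiff hinge: stays where it is left; about 0.3 N m turns it (2 N at 160 mm from the pivot).
- diverter_pivot (a point): Centre of the top of the pivot post's cap, on the hinge axis, 102 mm above the counter. Cap 40 mm across.
- diverter_tip (a point): Middle of the top edge of the arm's free end (a 16 mm upright black rubber roll), 212 mm from the pivot axis, 85 mm above the counter. The arm is a straight upright grey board, 16 mm thick, from 13 to 85 mm above the counter, reaching 220 mm from the pivot.
- near_face (a point): Centre of the arm's flat grey face on its -x side (the robot's side at joint 0), 110 mm from the pivot axis, 49 mm above the counter. The face is 72 mm high and runs from 16 to 220 mm from the pivot.
- far_face (a point): Centre of the same face on the arm's +x side. Pressing on both faces at once counts as pinching.
- ready (a joint): Travel (m) of the round push button: 0 up, 0.006 fully down. A spring, about 5 N fully down; it comes back up when let go.
- ready_top (a point): Centre of the top face of the round grey button (32 mm across), which faces up, on a grey pod (60 x 60 mm, 75 mm high) outside the end wall, at the end of the bay away from the belt.
- full_tray: Open cardboard tray, 115 x 165 x 55 mm high, 4 mm walls, with a jar, a can and a carton in it. Origin at the centre of its underside, 4 mm above the counter. Stands in one of the two lanes, beside the fin: its x in the bay's frame tells which (about +76 or -76 mm).
- empty_tray: The same tray, empty, in the other lane. Same origin.
- tray_jar: Jar in the full tray, 48 mm across, 85 mm high. Origin at the centre of its underside.
- tray_can: Can in the full tray, 52 mm across, 70 mm high. Origin at the centre of its underside.
- tray_carton: Carton in the full tray, 40 x 50 x 95 mm high. Origin at the centre of its underside.
- loose_can: Can, 48 mm across, 55 mm high, standing in the bay: by a side wall, either at the belt end outside the arm's swing or level with the pivot. To be left alone. Origin at the centre of its underside.
- loose_jar: Jar, 48 mm across, 75 mm high, standing in the other of these two places. To be left alone. Origin at the centre of its underside.
- lane_bar: Black bar, 220 x 30 x 30 mm, lying across the near end of the belt. The belt bed joins the bay's open end, from y = 280 to 600 mm in the bay's frame, 310 mm across, top 52 mm (edges 58 mm) above the counter. To be left alone. Origin at the centre of its underside.
- belt_bottle: Green bottle, 66 mm across, 170 mm high, standing on the belt. To be left alone. Origin at the centre of its underside.

How it is judged:
By the outcome, as a careful person would: the job done as asked, in the order asked, and still so for the second after the job is handed in, with the robot touching nothing.
It also fails if it takes over 48 s, if anything falls off the work surface, if the arm or the gripper's body presses on something with over 40 N, if the wrist force passes 120 N, or if a joint passes its speed limit or range.

## Working session

There is one attempt and no reset: what is moved stays moved. The work goes in short steps, Python scripts to look and compute and a shell command to move; the robot and the scene stay as the last step left them, time stands still between calls to the robot, and variables do not carry over. Pictures are saved under pics/ and viewed, about 8 in all and at most 12, crops included, and the job is handed in when it is done.

```bash
mkdir -p pics; cat > h.py <<'E'
from cell import manip
import numpy as np, cv2
def find(pic,names):
    for n in names:
        r=manip.search_frame(pic,n)[:2]
        print(n,[(np.round(d["location"]).tolist(),round(d["conf"],2)) for d in r])
def save(pic,f): cv2.imwrite(f,cv2.cvtColor(pic["pixels"],cv2.COLOR_RGB2BGR))
E
python3 - <<'E'
from h import *
N=["fin","diverter_pivot","diverter_tip","near_face","far_face","ready_top","full_tray","empty_tray","tray_jar","tray_can","tray_carton","loose_can","loose_jar","lane_bar","belt_bottle"]
ims=[]
for c in("top","side"):
    p=manip.camera(c);print(c);find(p,N);save(p,f"pics/{c}0.png")
s=manip.read_state();print(s)
E
```

```text
top
fin [([559.0, 155.0, 55.0], 0.69), ([564.0, 37.0, 87.0], 0.48)]
diverter_pivot [([567.0, 33.0, 87.0], 0.71)]
diverter_tip [([569.0, 35.0, 83.0], 0.78), ([524.0, 328.0, 168.0], 0.59)]
near_face [([566.0, 36.0, 89.0], 0.68)]
far_face [([567.0, 33.0, 88.0], 0.7), ([619.0, -330.0, 95.0], 0.69)]
ready_top []
full_tray [([512.0, -192.0, 8.0], 0.77), ([620.0, -332.0, 96.0], 0.73)]
empty_tray [([684.0, -200.0, 6.0], 0.96)]
tray_jar [([620.0, -332.0, 95.0], 0.42)]
tray_can [([537.0, -158.0, 78.0], 0.66), ([515.0, -244.0, 93.0], 0.65)]
tray_carton [([557.0, -228.0, 106.0], 0.66)]
loose_can [([438.0, 172.0, 61.0], 0.57)]
loose_jar [([693.0, -37.0, 76.0], 0.83)]
lane_bar [([547.0, 266.0, 77.0], 0.88), ([527.0, 328.0, 168.0], 0.62)]
belt_bottle [([526.0, 328.0, 166.0], 0.93)]
side
fin [([512.0, 395.0, 49.0], 0.66)]
diverter_pivot [([557.0, 67.0, 66.0], 0.64)]
diverter_tip [([559.0, 66.0, 64.0], 0.64)]
near_face [([562.0, 63.0, 65.0], 0.55)]
far_face []
ready_top [([617.0, -322.0, 97.0], 0.54)]
full_tray [([511.0, -125.0, 38.0], 0.9), ([435.0, 186.0, 63.0], 0.72)]
empty_tray [([695.0, -223.0, 
[... 356 characters left out ...]
_bottle [([517.0, 355.0, 144.0], 0.86)]
{'clock': 1.6, 'joints': array([-1.35156981e+00,  2.99906142e-01,  1.52103688e+00, -1.23938375e-05,
        1.32069786e+00, -6.65934770e-02]), 'qd': array([-0.00056931, -0.00196549, -0.00097568, -0.00047402, -0.00031424,
        0.0017488 ]), 'effort': array([-2.42839997e-04, -5.31660211e+01, -3.52914798e+01,  7.08490633e-02,
        2.13715184e-02,  5.90963396e-06]), 'eef_pos': array([ 155.06076463, -527.66191971,  176.82659283]), 'eef_rot': array([-3.14154373e+00,  8.77226079e-06,  2.85823061e-01]), 'wrist_force': array([ 0.05310887, -0.50898261, -0.12399194]), 'moment': array([-0.02994228, -0.04364963, -0.07679136]), 'finger_gap': 94.18719714831475}
```

View pics/top0.png

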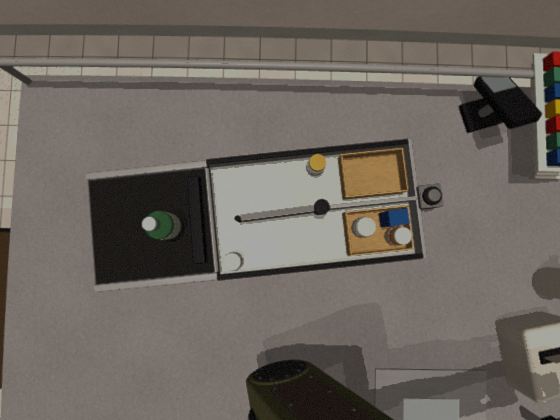

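View pics/side0.png

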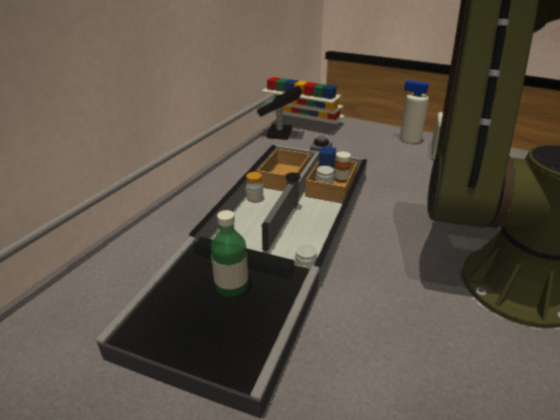

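The full tray is in the near (−x) lane, so I need to push on the far face toward the robot. In the top view the pivot is at about (321,206), the tip at (238,218) and the button at (432,195). The loose can is at (232,261), by the near wall at the belt end.

```bash
cat >> h.py <<'E'
def ray(p,uv,z):
    s=np.array([(uv[0]-p["cx"])/p["fx"],(uv[1]-p["cy"])/p["fy"]]); t=s.copy()
    for _ in range(20): t=s/(1+p["k1"]*(t@t))
    E=p["extrinsics"]; R=E[:3,:3]; o=-R.T@E[:3,3]; d=R.T@np.array([t[0],t[1],1])
    return o+d*(z-o[2])/d[2]
E
python3 - <<'E'
from h import *
p=manip.camera("top")
P={}
for n,uv,z in[("pivot",(321,206.5),102),("tip",(238.5,218),85),("button",(431.5,195),90),("finend",(413,200),64),("wall_nl",(218,276),63),("wall_nr",(421,255),63),("wall_fl",(208,163),63),("wall_fr",(409,142),63),("can",(232,261),59),("jar",(317,160),79)]:
    P[n]=ray(p,uv,z); print(n,P[n].round(1))
d=P["wall_nl"]-P["wall_nr"]; e=P["wall_fl"]-P["wall_fr"]; f=P["pivot"]-P["finend"]
for v in(d,e,f): print("yaw",np.arctan2(-v[0],v[1]))
d=P["tip"]-P["pivot"]; print("arm",np.arctan2(-d[0],d[1]),np.hypot(*d[:2]))
big=cv2.resize(p["pixels"][120:300,190:460],None,fx=2.9,fy=2.9,interpolation=cv2.INTER_CUBIC); cv2.imwrite("pics/c1.png",big[...,::-1])
E
```

```text
pivot [580.9 -48.2 102. ]
tip [548.8 155.7  85. ]
button [ 617.4 -328.    90. ]
finend [ 606.5 -290.3   64. ]
wall_nl [401.5 205.6  63. ]
wall_nr [ 465.7 -311.3   63. ]
wall_fl [690.5 240.8  63. ]
wall_fr [ 758.5 -280.9   63. ]
can [440.  171.6  59. ]
jar [701.4 -39.1  79. ]
yaw 0.12357492143783155
yaw 0.12967960278758284
yaw 0.10530367114591288
arm 0.15617839384138957 206.3832073625466
```

View pics/c1.png

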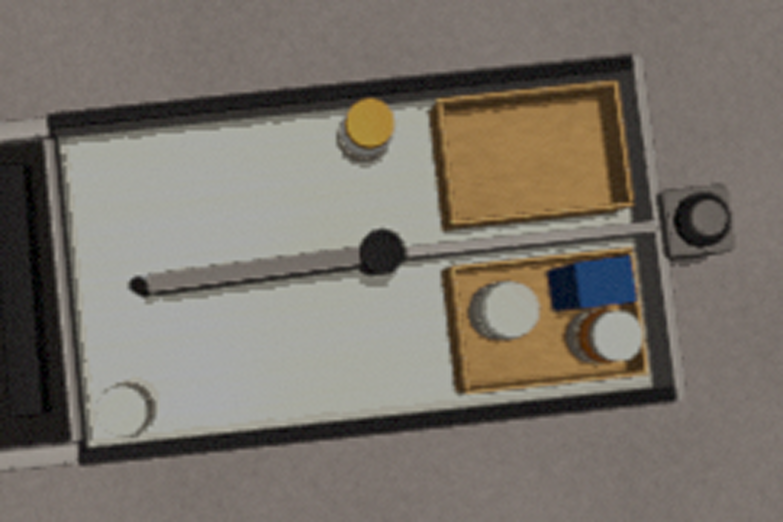

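```bash
python3 -m crank '[{"offset":[0.015,0.02,0.02],"spin":0},{"offset":[0.035,0.05,0.02],"spin":0},{"offset":[0.058,0.082,0.02],"spin":0},{"offset":[0.081,0.114,0.02],"spin":0},{"offset":[0.104,0.146,0.02],"spin":0},{"offset":[0.127,0.178,0.02],"spin":0},{"offset":[0.15,0.21,0.02],"spin":0},{"offset":[0.173,0.242,0.02],"spin":0}]' 0 10
python3 -m crank '[{"offset":[0.022,0.032,0],"spin":0},{"offset":[0.044,0.064,0],"spin":0},{"offset":[0.066,0.096,0],"spin":0},{"offset":[0.088,0.128,0],"spin":0},{"offset":[0.11,0.16,0],"spin":0},{"offset":[0.132,0.192,0],"spin":0},{"offset":[0.154,0.224,0],"spin":0},{"offset":[0.17,0.25,0],"spin":0}]'
```

```text
clock: 2.32
eef_pos: [328.7, -284.0, 197.1]
eef_rot: [3.141, -0.0, 0.286]
wrist_force: [0.8, 0.3, -0.4]
finger_gap: 44.2
clock: 2.98
eef_pos: [499.9, -31.6, 197.1]
eef_rot: [3.141, -0.001, 0.286]
wrist_force: [0.8, -1.1, -0.7]
finger_gap: 0.8
```

```bash
python3 -m crank '[{"offset":[0.02,0.028,0],"spin":0},{"offset":[0.04,0.056,0],"spin":0},{"offset":[0.06,0.084,0],"spin":0},{"offset":[0.08,0.112,0],"spin":0},{"offset":[0.095,0.13,0],"spin":0},{"offset":[0.1,0.138,-0.01],"spin":0},{"offset":[0.1,0.138,-0.03],"spin":0},{"offset":[0.1,0.138,-0.05],"spin":0}]'
python3 - <<'E'
from h import *
p=manip.camera("wrist");save(p,"pics/w1.png");find(p,["diverter_tip","far_face","near_face","diverter_pivot"])
E
```

```text
clock: 3.65
eef_pos: [599.8, 106.6, 145.9]
eef_rot: [3.141, -0.001, 0.287]
wrist_force: [-0.2, -0.3, -0.6]
finger_gap: 0.5
diverter_tip [([573.0, 27.0, 80.0], 0.76), ([458.0, 189.0, 37.0], 0.6)]
far_face [([575.0, 26.0, 79.0], 0.93)]
near_face [([572.0, 30.0, 82.0], 0.88), ([606.0, 139.0, 11.0], 0.21)]
diverter_pivot [([576.0, 32.0, 79.0], 0.62)]
```

View pics/w1.png

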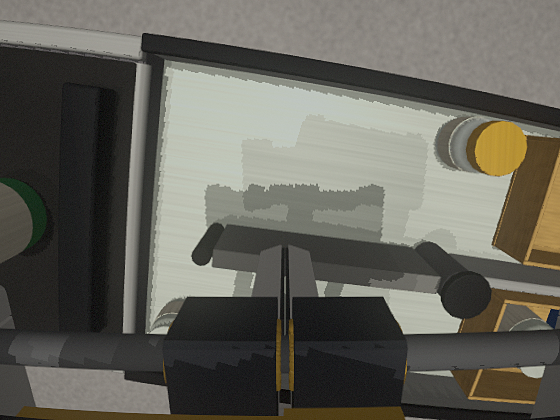

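```bash
cat >> h.py <<'E'
from scipy.spatial.transform import Rotation as Ro
def proj(p,s,X):
    T=np.eye(4);T[:3,:3]=Ro.from_euler("xyz",s["eef_rot"]).as_matrix();T[:3,3]=s["eef_pos"]
    c=np.linalg.inv(T@p["hand_eye"])@np.append(X,1); a=c[:2]/c[2]; a=a*(1+p["k1"]*(a@a))
    return np.round([p["fx"]*a[0]+p["cx"],p["fy"]*a[1]+p["cy"]])
E
python3 - <<'E'
from h import *
s=manip.read_state();p=manip.camera("wrist")
T=np.eye(4);T[:3,:3]=Ro.from_euler("xyz",s["eef_rot"]).as_matrix();T[:3,3]=s["eef_pos"]
print("cam",(T@p["hand_eye"])[:3,3])
for n,X in dict(tcp=s["eef_pos"],land85=[600,106,85],pivot=[581,-48,102],tip=[549,156,85],can=[440,172,59],jar=[701,-39,79],wallfl=[690,241,63],mid85=[557,100,85]).items(): print(n,proj(p,s,X))
E
```

```text
cam [671.79239794 127.09965457 356.95688615]
tcp [284. 245.]
land85 [284. 217.]
pivot [464. 298.]
tip [206. 259.]
can [171. 346.]
jar [500. 146.]
wallfl [149.  53.]
mid85 [276. 269.]
```

The projected pivot, tip and can agree with the picture, and the landing point is clear on the arm's far side. I'll descend now.

```bash
python3 -m crank '[{"offset":[0,0,-0.02],"spin":0},{"offset":[0,0,-0.04],"spin":0},{"offset":[0,0,-0.06],"spin":0},{"offset":[0,0,-0.08],"spin":0},{"offset":[0,0,-0.095],"spin":0},{"offset":[0,0,-0.104],"spin":0},{"offset":[-0.003,0,-0.106],"spin":0},{"offset":[-0.008,0,-0.106],"spin":0}]'
python3 -m crank '[{"offset":[-0.004,-0.0005,0],"spin":0},{"offset":[-0.008,-0.001,0],"spin":0},{"offset":[-0.012,-0.0015,0],"spin":0},{"offset":[-0.016,-0.002,0],"spin":0},{"offset":[-0.02,-0.0025,0],"spin":0},{"offset":[-0.024,-0.003,0],"spin":0},{"offset":[-0.028,-0.0035,0],"spin":0},{"offset":[-0.032,-0.004,0],"spin":0}]'
```

```text
clock: 4.62
eef_pos: [592.5, 106.0, 43.1]
eef_rot: [3.141, -0.003, 0.286]
wrist_force: [-0.2, -0.3, -0.3]
finger_gap: 0.2
clock: 5.28
eef_pos: [560.3, 101.9, 43.3]
eef_rot: [3.14, -0.004, 0.286]
wrist_force: [2.1, 0.3, 0.5]
finger_gap: 0.4
```

```bash
python3 -m crank '[{"offset":[-0.004,-0.0008,0],"spin":1},{"offset":[-0.008,-0.0016,0],"spin":2},{"offset":[-0.012,-0.0025,0],"spin":3},{"offset":[-0.016,-0.0035,0],"spin":4},{"offset":[-0.02,-0.005,0],"spin":5},{"offset":[-0.024,-0.006,0],"spin":7},{"offset":[-0.028,-0.0075,0],"spin":9},{"offset":[-0.032,-0.009,0],"spin":11}]'
python3 -m crank '[{"offset":[-0.004,-0.002,0],"spin":2},{"offset":[-0.008,-0.004,0],"spin":4},{"offset":[-0.012,-0.006,0],"spin":6},{"offset":[-0.016,-0.008,0],"spin":8},{"offset":[-0.02,-0.0105,0],"spin":10},{"offset":[-0.024,-0.013,0],"spin":12},{"offset":[-0.028,-0.0155,0],"spin":14},{"offset":[-0.031,-0.0175,0],"spin":16}]'
```

```text
clock: 5.95
eef_pos: [527.7, 93.1, 43.3]
eef_rot: [3.141, -0.004, 0.48]
wrist_force: [1.8, 2.6, 0.8]
finger_gap: 0.2
clock: 6.62
eef_pos: [495.9, 75.6, 43.1]
eef_rot: [-3.141, -0.003, 0.762]
wrist_force: [0.1, 2.6, 0.5]
finger_gap: 0.7
```

```bash
python3 -m crank '[{"offset":[-0.0013,-0.001,0],"spin":0},{"offset":[-0.0026,-0.002,0],"spin":0.5},{"offset":[-0.0039,-0.003,0],"spin":1},{"offset":[-0.0052,-0.004,0],"spin":1.5},{"offset":[-0.0065,-0.005,0],"spin":2},{"offset":[-0.0078,-0.006,0],"spin":2},{"offset":[-0.0088,-0.0068,0],"spin":2},{"offset":[-0.0095,-0.0073,0],"spin":2}]'
```

```text
clock: 7.28
eef_pos: [486.3, 68.2, 43.0]
eef_rot: [-3.141, -0.003, 0.797]
wrist_force: [2.4, 0.3, -0.9]
finger_gap: 0.3
```

```bash
python3 -m crank '[{"offset":[-0.0006,-0.0005,0],"spin":0},{"offset":[-0.0012,-0.001,0],"spin":0},{"offset":[-0.0018,-0.0015,0],"spin":0},{"offset":[-0.0024,-0.002,0],"spin":0},{"offset":[-0.003,-0.0025,0],"spin":0},{"offset":[-0.0034,-0.0028,0],"spin":0},{"offset":[-0.0038,-0.0031,0],"spin":0},{"offset":[-0.0038,-0.0031,0],"spin":0}]'
```

```text
clock: 7.95
eef_pos: [486.2, 67.8, 43.3]
eef_rot: [3.139, -0.013, 0.797]
wrist_force: [30.1, 25.8, -23.5]
finger_gap: 0.2
```

It's firmly at its stop. I'll back off gently along the face normal and rise.

```bash
python3 -m crank '[{"offset":[0.003,0.003,0],"spin":0},{"offset":[0.008,0.008,0],"spin":0},{"offset":[0.018,0.018,0],"spin":0},{"offset":[0.028,0.026,0.01],"spin":0},{"offset":[0.032,0.03,0.035],"spin":0},{"offset":[0.032,0.03,0.07],"spin":0},{"offset":[0.032,0.03,0.11],"spin":0},{"offset":[0.032,0.03,0.15],"spin":0}]'
python3 - <<'E'
from h import *
s=manip.read_state();p=manip.camera("wrist");save(p,"pics/w2.png")
for j in(-.68,-.64):
  f=.12-j; print(j,proj(p,s,[581-212*np.sin(f),-48+212*np.cos(f),85]))
p=manip.camera("side");find(p,["ready_top"])
t=manip.camera("top");find(t,["ready_top"]);save(t,"pics/t2.png")
E
```

```text
clock: 8.62
eef_pos: [517.5, 97.6, 194.7]
eef_rot: [3.139, -0.011, 0.797]
wrist_force: [0.4, 0.3, 0.4]
finger_gap: 0.7
-0.68 [215. 267.]
-0.64 [215. 258.]
ready_top [([617.0, -322.0, 95.0], 0.5)]
ready_top [([618.0, -331.0, 100.0], 0.47), ([586.0, 203.0, 53.0], 0.16)]
```

View pics/w2.png

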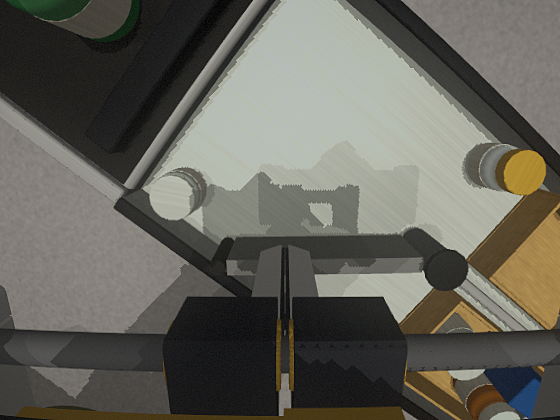

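The wrist view shows the arm tip on the near wall at about (217,262), where −0.68 predicts (215,267). The can at (178,193) is still standing. Next is the button.

```bash
python3 -m crank '[{"offset":[0.005,-0.02,0],"spin":-3},{"offset":[0.012,-0.055,0],"spin":-6},{"offset":[0.02,-0.09,0],"spin":-10},{"offset":[0.028,-0.125,0],"spin":-14},{"offset":[0.036,-0.16,0],"spin":-18},{"offset":[0.044,-0.195,0],"spin":-22},{"offset":[0.052,-0.23,0],"spin":-26},{"offset":[0.06,-0.25,0],"spin":-30}]'
python3 -m crank '[{"offset":[0.005,-0.025,0],"spin":0},{"offset":[0.012,-0.055,0],"spin":0},{"offset":[0.02,-0.085,0],"spin":0},{"offset":[0.027,-0.115,0],"spin":0},{"offset":[0.033,-0.14,0],"spin":0},{"offset":[0.038,-0.16,-0.005],"spin":0},{"offset":[0.04,-0.17,-0.02],"spin":0},{"offset":[0.04,-0.175,-0.045],"spin":0}]'
python3 - <<'E'
from h import *
s=manip.read_state();p=manip.camera("wrist");save(p,"pics/w3.png");print(s["eef_pos"])
m=manip.masks_of(p,"ready_top");print([(d["conf"],np.argwhere(d["mask"]).mean(0)[::-1],d["mask"].sum()) for d in m])
for z in(85,90,95,100):print(z,proj(p,s,[617.4,-328,z]))
find(p,["ready_top"])
E
```

```text
clock: 9.53
eef_pos: [576.9, -155.6, 190.0]
eef_rot: [3.141, -0.009, 0.267]
wrist_force: [0.7, -0.0, 0.1]
finger_gap: 0.4
clock: 10.2
eef_pos: [617.0, -332.0, 143.6]
eef_rot: [3.14, -0.009, 0.266]
wrist_force: [0.8, 0.7, 0.4]
finger_gap: 0.3
[ 617.03582153 -332.04197779  143.62023778]
[(0.84, array([283.30501393, 217.88509749]), np.int64(1436)), (0.62, array([11.0615911 , 36.25491873]), np.int64(1169))]
85 [279. 217.]
90 [279. 219.]
95 [279. 221.]
100 [279. 223.]
ready_top [([619.0, -329.0, 98.0], 0.96), ([590.0, -58.0, 15.0], 0.2)]
```

View pics/w3.png

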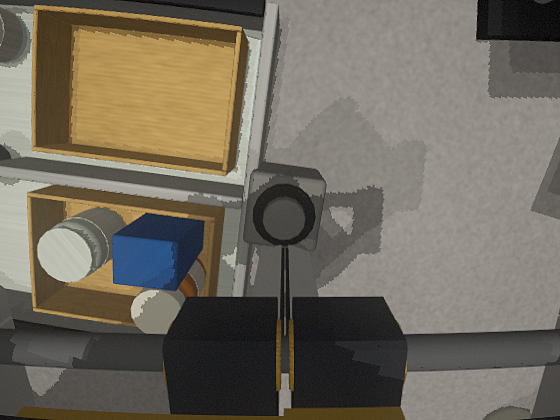

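The button face is at about (284,218), inside a black ring, right under the fingertips. I'll descend carefully.

```bash
python3 -m crank '[{"offset":[0.001,0,-0.01],"spin":0},{"offset":[0.002,0,-0.02],"spin":0},{"offset":[0.002,0,-0.03],"spin":0},{"offset":[0.002,0,-0.036],"spin":0},{"offset":[0.002,0,-0.039],"spin":0},{"offset":[0.002,0,-0.041],"spin":0},{"offset":[0.002,0,-0.043],"spin":0},{"offset":[0.002,0,-0.045],"spin":0}]'
```

```text
clock: 11.02
eef_pos: [617.7, -329.7, 96.6]
eef_rot: [-3.138, -0.005, 0.267]
wrist_force: [-0.2, 0.5, -0.5]
finger_gap: -0.1
```

```bash
python3 -m crank '[{"offset":[0,0,-0.001],"spin":0},{"offset":[0,0,-0.002],"spin":0},{"offset":[0,0,-0.003],"spin":0},{"offset":[0,0,-0.004],"spin":0},{"offset":[0,0,-0.005],"spin":0},{"offset":[0,0,-0.006],"spin":0},{"offset":[0,0,-0.006],"spin":0},{"offset":[0,0,-0.006],"spin":0}]'
```

```text
clock: 11.68
eef_pos: [617.7, -329.6, 90.5]
eef_rot: [-3.138, -0.004, 0.267]
wrist_force: [0.2, -0.1, -0.0]
finger_gap: 0.6
```

```bash
python3 -m crank '[{"offset":[0,0,-0.001],"spin":0},{"offset":[0,0,-0.002],"spin":0},{"offset":[0,0,-0.003],"spin":0},{"offset":[0,0,-0.004],"spin":0},{"offset":[0,0,-0.004],"spin":0},{"offset":[0,0,-0.004],"spin":0},{"offset":[0,0,-0.004],"spin":0},{"offset":[0,0,-0.004],"spin":0}]'
```

```text
clock: 12.35
eef_pos: [617.8, -329.7, 86.6]
eef_rot: [-3.138, -0.005, 0.267]
wrist_force: [0.1, -0.2, 0.7]
finger_gap: 0.6
```

```bash
python3 -m crank '[{"offset":[0,0,-0.001],"spin":0},{"offset":[0,0,-0.002],"spin":0},{"offset":[0,0,-0.003],"spin":0},{"offset":[0,0,-0.003],"spin":0},{"offset":[0,0,-0.003],"spin":0},{"offset":[0,0,-0.003],"spin":0},{"offset":[0,0,-0.003],"spin":0},{"offset":[0,0,-0.003],"spin":0}]'
```

```text
clock: 13.02
eef_pos: [617.8, -329.7, 83.7]
eef_rot: [-3.138, -0.005, 0.267]
wrist_force: [0.4, 0.1, 1.3]
finger_gap: 0.4
```

```bash
python3 -m crank '[{"offset":[0,0,-0.001],"spin":0},{"offset":[0,0,-0.002],"spin":0},{"offset":[0,0,-0.003],"spin":0},{"offset":[0,0,-0.003],"spin":0},{"offset":[0,0,-0.003],"spin":0},{"offset":[0,0,-0.003],"spin":0},{"offset":[0,0,-0.003],"spin":0},{"offset":[0,0,-0.003],"spin":0}]'
python3 - <<'E'
from h import *
p=manip.camera("wrist");save(p,"pics/w4.png")
E
```

```text
clock: 13.68
eef_pos: [617.8, -329.7, 80.7]
eef_rot: [-3.138, -0.005, 0.267]
wrist_force: [0.1, -1.0, 0.2]
finger_gap: 0.5
```

View pics/w4.png

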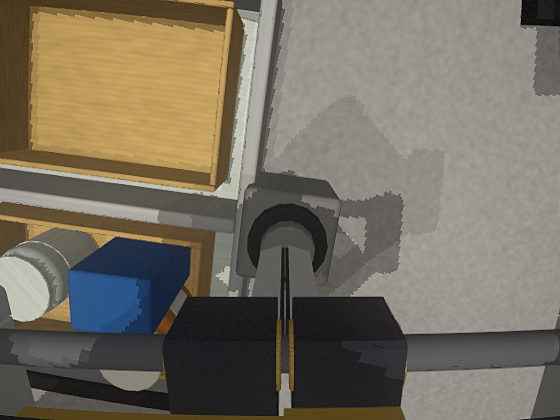

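The fingertip is over the button but not touching yet. It's a few mm off the ring centre (289,237), so I'll re-centre and go down.

```bash
python3 -m crank '[{"offset":[0.0015,-0.001,0],"spin":0},{"offset":[0.003,-0.002,0],"spin":0},{"offset":[0.003,-0.002,-0.001],"spin":0},{"offset":[0.003,-0.002,-0.002],"spin":0},{"offset":[0.003,-0.002,-0.003],"spin":0},{"offset":[0.003,-0.002,-0.003],"spin":0},{"offset":[0.003,-0.002,-0.003],"spin":0},{"offset":[0.003,-0.002,-0.003],"spin":0}]'
```

```text
clock: 14.4
eef_pos: [620.8, -331.7, 77.8]
eef_rot: [-3.138, -0.005, 0.267]
wrist_force: [0.2, -0.3, 0.8]
finger_gap: 0.4
```

```bash
python3 -m crank '[{"offset":[0,0,-0.001],"spin":0},{"offset":[0,0,-0.002],"spin":0},{"offset":[0,0,-0.003],"spin":0},{"offset":[0,0,-0.003],"spin":0},{"offset":[0,0,-0.003],"spin":0},{"offset":[0,0,-0.003],"spin":0},{"offset":[0,0,-0.003],"spin":0},{"offset":[0,0,-0.003],"spin":0}]'
```

```text
clock: 15.07
eef_pos: [620.8, -331.7, 74.8]
eef_rot: [-3.138, -0.005, 0.267]
wrist_force: [0.8, 0.2, 0.2]
finger_gap: 0.7
```

```bash
python3 -m crank '[{"offset":[0,0,-0.001],"spin":0},{"offset":[0,0,-0.002],"spin":0},{"offset":[0,0,-0.003],"spin":0},{"offset":[0,0,-0.004],"spin":0},{"offset":[0,0,-0.004],"spin":0},{"offset":[0,0,-0.004],"spin":0},{"offset":[0,0,-0.004],"spin":0},{"offset":[0,0,-0.004],"spin":0}]'
python3 - <<'E'
from h import *
s=manip.read_state();p=manip.camera("side");save(p,"pics/s5.png")
im=p["pixels"][100:220,250:410];cv2.imwrite("pics/s5c.png",cv2.resize(im,None,fx=4,fy=4,interpolation=cv2.INTER_CUBIC)[...,::-1])
w=manip.camera("wrist");save(w,"pics/w5.png");print(s["wrist_force"],s["eef_pos"])
E
```

```text
clock: 15.73
eef_pos: [620.8, -331.7, 70.9]
eef_rot: [-3.138, -0.005, 0.267]
wrist_force: [1.4, 0.4, 0.6]
finger_gap: 0.4
[1.42311433 0.43239524 0.6150069 ] [ 620.83324537 -331.73731632   70.88667263]
```

View pics/s5c.png

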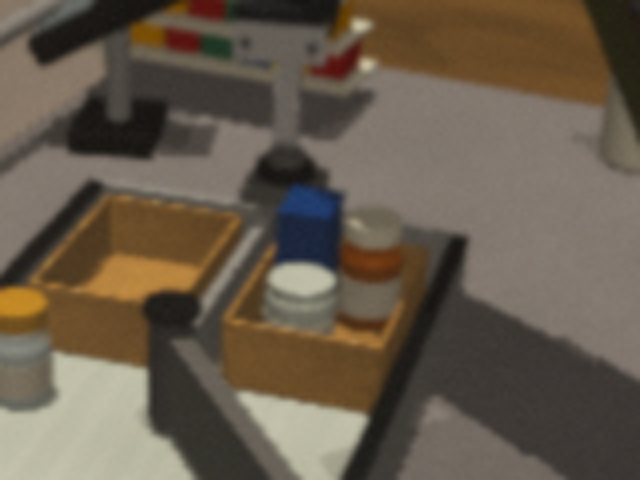

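View pics/w5.png

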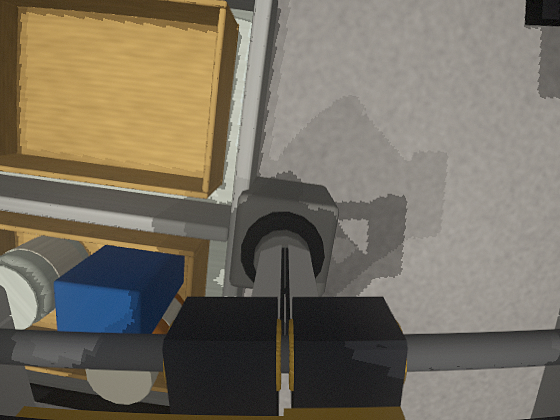

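```bash
python3 - <<'E'
from h import *
from scipy.optimize import least_squares
w=manip.camera("wrist");t=manip.camera("top");sd=manip.camera("side");s=manip.read_state()
def pe(p,X):
    c=p["extrinsics"]@np.append(X,1);a=c[:2]/c[2];a=a*(1+p["k1"]*(a@a));return np.array([p["fx"]*a[0]+p["cx"],p["fy"]*a[1]+p["cy"]])
s3=dict(eef_pos=np.array([617.036,-332.042,143.62]),eef_rot=[3.14,-.009,.266])
def pw(X):
    T=np.eye(4);T[:3,:3]=Ro.from_euler("xyz",s3["eef_rot"]).as_matrix();T[:3,3]=s3["eef_pos"]
    c=np.linalg.inv(T@w["hand_eye"])@np.append(X,1);a=c[:2]/c[2];a=a*(1+w["k1"]*(a@a));return np.array([w["fx"]*a[0]+w["cx"],w["fy"]*a[1]+w["cy"]])
S=(250+287/4,100+162/4)
print("side px",S)
for nm,f in dict(top_w=[0,1],top_w_side=[0,1,2],top_side=[0,2],w_side=[1,2]).items():
    obs=[(lambda X:pe(t,X)-[433,196]),(lambda X:pw(X)-[284,217]),(lambda X:pe(sd,X)-S)]
    r=least_squares(lambda X:np.concatenate([obs[i](X) for i in f]),[617,-330,85]);print(nm,r.x.round(1),r.fun.round(1))
print("tcp in side",pe(sd,s["eef_pos"]),"top",pe(t,s["eef_pos"]),s["eef_pos"])
E
```

```text
side px (321.75, 140.5)
top_w [ 618.1 -331.8   83.6] [-1.  -0.9  0.2  0.4]
top_w_side [ 618.2 -331.8   84. ] [-1.  -1.   0.2  0.4 -0.3  0.1]
top_side [ 616.6 -334.    83.8] [-0.1 -0.3  0.5  0. ]
w_side [ 618.4 -331.5   84.1] [ 0.   0.1 -0.4  0.1]
tcp in side [320.50375782 144.22298028] top [429.88873585 194.55779021] [ 620.83597874 -331.70053502   70.85338832]
```

```bash
python3 - <<'E'
from h import *
w=manip.camera("wrist");s=manip.read_state()
print(s["joints"],s["effort"].round(2),s["moment"].round(2))
def rayw(eef,uv,z):
    T=np.eye(4);T[:3,:3]=Ro.from_euler("xyz",eef["eef_rot"]).as_matrix();T[:3,3]=eef["eef_pos"]
    q=dict(w);q["extrinsics"]=np.linalg.inv(T@w["hand_eye"]);return ray(q,uv,z)
s3=dict(eef_pos=np.array([617.036,-332.042,143.62]),eef_rot=[3.14,-.009,.266])
for n,a,b,z in[("tray corner",(229,172),(207,193),59),("tray far",(245,25),(237,12),59),("ring",(284,215),(283,247),80)]:
    X=rayw(s3,a,z);print(n,X.round(1),"seen",b)
    for dz in(0,6,13):
        u=dict(s);u["eef_pos"]=s["eef_pos"]+[0,0,dz];print("  dz",dz,proj(w,u,X))
F=[np.mean([manip.read_state()["wrist_force"]])]
E
```

```text
[-0.54513702  0.73601621  1.1208882   0.00588854  1.28377986  0.75699796] [ 0.000e+00 -7.550e+01 -3.488e+01  8.000e-02 -4.000e-02 -0.000e+00] [-0.04 -0.02  0.01]
tray corner [ 636.7 -280.3   59. ] seen (207, 193)
  dz 0 [211. 194.]
  dz 6 [213. 192.]
  dz 13 [215. 190.]
tray far [ 748.2 -265.6   59. ] seen (237, 12)
  dz 0 [231.  -1.]
  dz 6 [232.   2.]
  dz 13 [234.   6.]
ring [ 619.  -331.4   80. ] seen (283, 247)
  dz 0 [283. 253.]
  dz 6 [283. 249.]
  dz 13 [283. 245.]
```

```bash
cat >> h.py <<'E'
from scipy.optimize import least_squares
def T_of(s):
    T=np.eye(4);T[:3,:3]=Ro.from_euler("xyz",s["eef_rot"]).as_matrix();T[:3,3]=s["eef_pos"];return T
s3=dict(eef_pos=np.array([617.036,-332.042,143.62]),eef_rot=[3.14,-.009,.266])
def relpose(w,f,s):
    "match f against pics/w3.png; fit pose shift d (mm) and small rotation with free point depths"
    g3,g=cv2.imread("pics/w3.png",0),cv2.imread(f,0)
    m=np.full(g.shape,255,np.uint8);m[285:]=0;m[150:,225:420]=0
    S=cv2.SIFT_create(contrastThreshold=0.02);k3,d3=S.detectAndCompute(g3,m);k,d=S.detectAndCompute(g,m)
    M=[a for a,b in cv2.BFMatcher().knnMatch(d3,d,2) if a.distance<.75*b.distance]
    A=np.array([k3[a.queryIdx].pt for a in M]);B=np.array([k[a.trainIdx].pt for a in M])
    _,ok=cv2.findFundamentalMat(A,B,cv2.FM_RANSAC,1.5);ok=ok.ravel()>0;A,B=A[ok],B[ok]
    q=dict(w);q["extrinsics"]=np.linalg.inv(T_of(s3)@w["hand_eye"])
    r0=np.array([ray(q,a,0) for a in A]);r1=np.array([ray(q,a,100) for a in A])
    def res(x):
        X=r0+(r1-r0)*(np.clip(x[3:],-20,140)[:,None]/100)
        u=dict(eef_pos=s["eef_pos"]+x[:3],eef_rot=s["eef_rot"]);c=(np.c_[X,np.ones(len(X))]@np.linalg.inv(T_of(u)@w["hand_eye"]).T)
        a=c[:,:2]/c[:,2:3];a=a*(1+w["k1"]*(a**2).sum(1,keepdims=True))
        return np.r_[(a*[w["fx"],w["fy"]]+[w["cx"],w["cy"]]-B).ravel(),(x[3:]-40)*.005]
    r=least_squares(res,np.r_[0,0,0,np.full(len(A),50.)],loss="soft_l1")
    print(f,len(A),"shift from measured",r.x[:3].round(1),"heights",np.percentile(r.x[3:],[5,25,50,75,95]).round())
E
python3 - <<'E'
from h import *
w=manip.camera("wrist");s=manip.read_state()
relpose(w,"pics/w5.png",s)
relpose(w,"pics/w4.png",dict(eef_pos=np.array([617.8,-329.7,80.7]),eef_rot=[-3.138,-.005,.267]))
E
```

```text
pics/w5.png 19 shift from measured [-1.1 -0.2 21.7] heights [-28.  34. 113. 141. 143.]
pics/w4.png 26 shift from measured [-0.3 -0.3 15.7] heights [-55.  88. 107. 121. 139.]
```

```bash
python3 -m crank '[{"offset":[0,0,-0.001],"spin":0},{"offset":[0,0,-0.002],"spin":0},{"offset":[0,0,-0.003],"spin":0},{"offset":[0,0,-0.003],"spin":0},{"offset":[0,0,-0.003],"spin":0},{"offset":[0,0,-0.003],"spin":0},{"offset":[0,0,-0.003],"spin":0},{"offset":[0,0,-0.003],"spin":0}]'
python3 - <<'E'
from h import *
import time
s=manip.read_state();w=manip.camera("wrist");save(w,"pics/w6.png");s2=manip.read_state();sd=manip.camera("side");save(sd,"pics/s6.png")
print(s["wrist_force"].round(2),s2["wrist_force"].round(2),manip.read_state()["wrist_force"].round(2),s["effort"].round(2))
def diff(a,b,r): 
    A,B=[cv2.imread(f"pics/{n}.png",0).astype(np.float32)[r] for n in(a,b)];return cv2.phaseCorrelate(A,B)
r=np.s_[0:190,20:240]
print("w4-w5",diff("w4","w5",r),"w5-w6",diff("w5","w6",r))
a=cv2.imread("pics/s6.png")[115:165,290:355];b=cv2.imread("pics/side0.png")[115:165,290:355]
cv2.imwrite("pics/cmp6.png",np.hstack([cv2.resize(x,None,fx=6,fy=9,interpolation=cv2.INTER_CUBIC) for x in(b,a)]))
E
```

```text
clock: 16.75
eef_pos: [620.9, -331.7, 67.9]
eef_rot: [-3.139, -0.005, 0.267]
wrist_force: [0.3, 0.2, 1.5]
finger_gap: 0.9
[0.33 0.23 1.51] [-0.43  0.17  0.86] [-0.62 -0.68  1.4 ] [  0.   -74.33 -34.2    0.08  -0.12  -0.  ]
w4-w5 ((0.1392121135334463, -0.44168334791186226), 0.13519294244271737) w5-w6 ((0.007620846281128024, -0.3764270461222736), 0.9300477536519368)
```

View pics/cmp6.png

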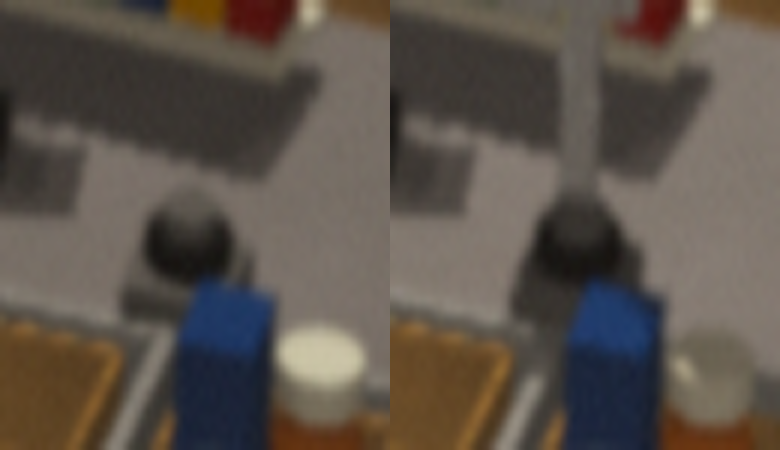

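The finger does touch the button top in the side view. The pictures show less descent than the pose reading does, so I'll continue by force and check the image motion.

```bash
python3 -m crank '[{"offset":[0,0,-0.001],"spin":0},{"offset":[0,0,-0.002],"spin":0},{"offset":[0,0,-0.003],"spin":0},{"offset":[0,0,-0.004],"spin":0},{"offset":[0,0,-0.004],"spin":0},{"offset":[0,0,-0.004],"spin":0},{"offset":[0,0,-0.004],"spin":0},{"offset":[0,0,-0.004],"spin":0}]'
cat > chk.py <<'E'
from h import *
import sys
n=sys.argv[1];prev=sys.argv[2];F=[];fs=[]
for i in range(3):
    s=manip.read_state();F.append(s["wrist_force"]);w=manip.camera("wrist")
save(w,f"pics/{n}.png");print("F",np.mean(F,0).round(2),"pos",s["eef_pos"].round(1),"j",s["joints"].round(4),"eff",s["effort"].round(2))
A,B=[cv2.imread(f"pics/{k}.png",0).astype(np.float32) for k in(prev,n)]
for r in(np.s_[0:90,20:240],np.s_[100:190,20:240],np.s_[210:280,20:200]):print(np.round(cv2.phaseCorrelate(A[r],B[r])[0],2),end=" ")
E
python3 chk.py w7 w6
```

```text
clock: 17.52
eef_pos: [620.9, -331.7, 64.0]
eef_rot: [-3.139, -0.005, 0.267]
wrist_force: [-0.5, 0.5, 4.2]
finger_gap: 0.5
F [-0.65  0.67  3.82] pos [ 620.9 -331.8   64. ] j [-0.5451  0.7424  1.1265  0.0059  1.2715  0.7569] eff [-4.000e-02 -7.292e+01 -3.353e+01  8.000e-02 -3.500e-01 -0.000e+00]
[-0.31 -0.81] [-0.37  0.62] [-2.76  1.81]
```

The spring is engaging at 3.8 N. A little further should reach the hard stop.

```bash
python3 -m crank '[{"offset":[0,0,-0.001],"spin":0},{"offset":[0,0,-0.0015],"spin":0},{"offset":[0,0,-0.002],"spin":0},{"offset":[0,0,-0.0025],"spin":0},{"offset":[0,0,-0.003],"spin":0},{"offset":[0,0,-0.003],"spin":0},{"offset":[0,0,-0.003],"spin":0},{"offset":[0,0,-0.003],"spin":0}]'; python3 chk.py w8 w7
```

```text
clock: 18.33
eef_pos: [621.0, -331.8, 62.5]
eef_rot: [-3.139, -0.006, 0.267]
wrist_force: [-6.5, 4.1, 15.7]
finger_gap: 0.4
F [-6.29  3.52 15.67] pos [ 621.1 -331.8   62.5] j [-0.5451  0.7436  1.1281  0.0059  1.2677  0.7569] eff [ -0.18 -65.88 -31.5    0.11  -1.96  -0.  ]
[ 0.01 -0.25] [0.18 0.24] [-0.98  0.83]
```

It bottomed out: the force climbed through about 5 N, then rose sharply to 15.7 N with z stalled, after about 6 mm of travel. I'll let go and rise.

```bash
python3 -m crank '[{"offset":[0,0,0.003],"spin":0},{"offset":[0,0,0.008],"spin":0},{"offset":[0,0,0.02],"spin":0},{"offset":[0,0,0.04],"spin":0},{"offset":[0,0,0.065],"spin":0},{"offset":[0,0,0.09],"spin":0},{"offset":[0,0,0.115],"spin":0},{"offset":[0,0,0.13],"spin":0}]'
python3 -m crank '[{"offset":[-0.02,-0.01,0],"spin":0},{"offset":[-0.05,-0.03,0],"spin":0},{"offset":[-0.08,-0.05,0],"spin":0},{"offset":[-0.11,-0.07,0],"spin":0},{"offset":[-0.14,-0.09,0],"spin":0},{"offset":[-0.17,-0.11,0],"spin":0},{"offset":[-0.19,-0.12,0],"spin":0},{"offset":[-0.2,-0.12,0],"spin":0}]'
python3 - <<'E'
from h import *
p=manip.camera("top");sd=manip.camera("side")
a=cv2.resize(p["pixels"][120:300,70:460],(800,369),interpolation=cv2.INTER_CUBIC);cv2.imwrite("pics/fin.png",a[...,::-1])
g=[cv2.imread(f"pics/{n}.png")[...,::-1] for n in("top0","side0")]
for n in["full_tray","empty_tray","loose_can","loose_jar","lane_bar","belt_bottle","tray_carton","tray_can","tray_jar"]:
    m=manip.masks_of(p,n);print(n,[(round(d["conf"],2),np.argwhere(d["mask"]).mean(0)[::-1].round().tolist()) for d in m[:1]])
for j in(-.68,-.64,-.6):
    f=.12-j;X=[581-212*np.sin(f),-48+212*np.cos(f),85]
    c=p["extrinsics"]@np.append(X,1);q=c[:2]/c[2];q=q*(1+p["k1"]*(q@q));print(j,(p["fx"]*q[0]+p["cx"]).round(1),(p["fy"]*q[1]+p["cy"]).round(1))
s=manip.read_state();print(s["clock"],s["eef_pos"],s["wrist_force"])
E
```

```text
clock: 19.15
eef_pos: [621.5, -332.1, 196.1]
eef_rot: [3.142, -0.008, 0.267]
wrist_force: [-0.8, -0.3, 0.1]
finger_gap: 0.6
clock: 19.82
eef_pos: [418.9, -453.9, 196.5]
eef_rot: [3.141, -0.008, 0.264]
wrist_force: [0.8, -0.5, -0.2]
finger_gap: 0.5
full_tray [(0.57, [369.0, 234.0])]
empty_tray [(0.78, [372.0, 173.0])]
loose_can []
loose_jar [(0.67, [316.0, 165.0])]
lane_bar []
belt_bottle [(0.73, [394.0, 217.0])]
tray_carton [(0.98, [394.0, 218.0])]
tray_can [(0.94, [364.0, 227.0])]
tray_jar [(0.58, [397.0, 236.0])]
-0.68 259.7 266.8
-0.64 257.3 264.3
-0.6 255.1 261.7
20.3667 [ 421.95634614 -451.73261393  195.97271936] [0.37338706 0.49986627 0.03835241]
```

View pics/fin.png

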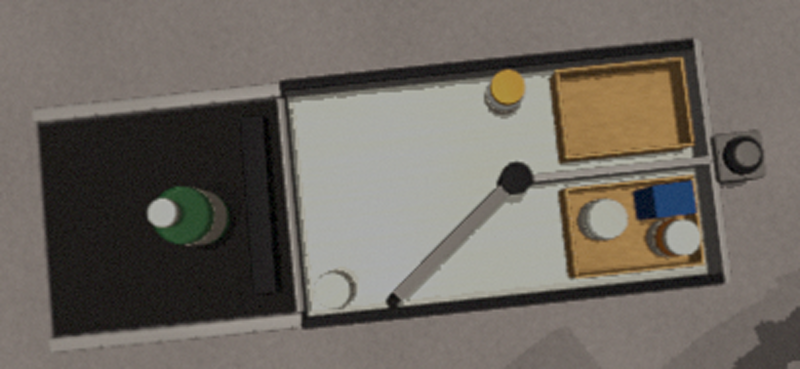

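The top view shows the arm over the near lane with its tip at about (261.6,266), matching the −0.68 stop. Trays, goods, jar, can, bar and bottle all stand where they were.

```bash
python3 -c "
from cell import manip
print(manip.sign_off())"
```

```text
the job is handed in; nothing more can be done
None
```

I shut off the lane with the full tray (the near, −x side), then pressed the ready button all the way down and let go. I handed the job in at about 20 s.

- **Diverter:** I pushed only on its far face with the shut fingertips. It took about 2–3 N until the stop, where the force rose to about 46 N in total. The last top view has the tip at pixel (262,266); (260,267) is expected at −0.68.
- **Button:** After contact the force rose to about 4 N as the spring compressed, then jumped to about 16 N with z stalled, so I take it as bottomed. I did not measure the button's return, but the finger is well clear of it.
- **Trays and goods:** In the last top view the trays, all the goods, the bar and the bottle stand where they were. The network did not report the loose can or the bar, and placed the bottle at the carton's spot. I confirmed all three by eye.
- **Unresolved disagreement:** While descending to the button, the reported tool height was about 14 mm lower than the pictures suggested. I triangulated the button top at about 84 mm, but contact came at a reading of about 70 mm. I pressed by force instead, and did not find the cause.

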